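# Index the filter carousel to its empty hook and hang a beam filter

## Robot

A 7-joint arm with a two-finger parallel gripper is mounted at the origin on the work surface. World frame = base frame: x ahead of the robot, y to its left, z up, the work surface at z = 0. Lengths are in m, angles in rad, forces in N, time in s.
With the tool pointing down it reaches from about 0.35 to 0.9 m from the base axis. Payload 8.1 kg.
Tool frame: the origin (TCP) lies between the finger pads; the fingertips stand 25 mm ahead of it and the grasp point (between the pads) lies 6 mm ahead of it; x points along the fingers, y is the direction in which the jaws open and shut, and the axes are right-handed (so a half turn about x gives the same grasp; the last joint's range is limited). The gripper opens to 92 mm and grips with 3 to 60 N. Pads are 19 mm wide; open, the fingers measure 130 mm over their backs; the gripper's body (75 mm by 190 mm) begins 47 mm behind the grasp point.
Start: joints at [1.078, 0.434, 0.025, 1.573, -0.012, 1.134, -0.075], TCP at [0.237, -0.578, 0.252] pointing down, gripper open.
Joint ranges: [-2.62, 2.62], [-0.44, 2.09], [-1.27, 1.32], [0.08, 2.57], [-1.32, 4.46], [0.12, 2], [-2.74, 2.74]. Speed limits (rad/s): [2.22, 2.22, 3.01, 3.01, 3.14, 3.14, 3.14].

## Interface

Orientations are given as a unit quaternion [w, x, y, z].
In Python, from workcell import env gives the robot as it stands. The module is installed in compiled form; this text tells all that it offers.
- The arm moves only by the tool arm_command, never from a script. Its argument "commands" is a list of rows, each an object of numbers: "wx", "wy", "wz": the turn, a rotation vector about the tool's x, y, z in units of 360 degrees (1.0 is 360 degrees); "x", "y", "z": the shift along the tool's x, y, z in units of 0.25 m (1.0 is 0.25 m); "hand": the gripper's target within -1 to 1 (fully open at 1, half-way at 0, shut at -1). A call has 1 to 12 rows; each row shifts and turns the pose as measured when the row begins, along the tool's axes as they then stand; what a row does not reach is not made up. A row lasts 1/8 s, in which the tool goes at most 62.5 mm and 10.7 degrees, less where a joint would pass 70% of its speed; a pose out of reach is approached as far as the arm can. A call with a number of a shift or a turn outside -1 to 1 is refused whole. A call with a gripper value outside its range is refused whole. The fingers move at their own pace and stop on an object; the grip force is fixed at half the most. Time passes only in rows, so rows that do not move let the fingers close. It gives the time, the measured TCP pose, the force and the opening at its end, in the units of the state.
- env.state(): the state, without advancing time (a new reading comes with each control period).
- env.grab_frame(name): name is "scene" or "top"; returns a dict with "frame" (400x640x3 uint8, red, green, blue), "range_z" (400x640 float32, m along the optical axis (not along the pixel's ray), 0 where there is no reading), "fx", "fy", "cx", "cy" (pixels), "R" (3x3) and "t" (3): a world point X has camera coordinates R X + t. Camera axes: x right, y down, z forward; pixel columns grow to the right and rows downward; lengths in m; the calibration is good to about 2 mm. A picture is of the moment at which its call begins.
- env.sign_off(): hands the job in, once; it reports no verdict.
Trained networks look in a picture, given as the dict that the camera call returned (one of the last four; its "shot" number tells which), for a name from the list of things; names that differ only in an ending like _2 or _b are one class to them, and where a whole thing is asked for, a point or a joint stands for the part that bears it (a point fixed in the world has none). Each returns a list of dicts, best first, with "confidence" (0 to 1); they miss things now and then, are a little off and sometimes report something else, mostly with a low value. They report only what shows in the picture. A call takes as long as a camera call. They do not tell look-alikes from the thing itself.
- env.find_in(target, picture): "at" ([x, y, z] in m, in world coordinates, good to about 4 mm: the middle of the surface that is visible of it).
- env.cut_out(target, picture): "mask" (400x640 bool, what is visible of it).
- env.pinpoint(target, picture): "at" ([x, y, z] in m, in world coordinates, good to about 4 mm: a listed point, or the origin of a listed thing).
The state is a dict: "time_s": time; "joint_pos": joint angles; "dq": joint speeds; "tau": joint torques, N m; "ee_pos": TCP position; "orientation": TCP orientation; "force": force on the tool from outside, world axes, zero at the start; "torque": the same for the moment, N m; "grip_width": finger opening in m.
Only numpy, scipy, OpenCV 4.12 (cv2) and the standard library are available. Lean on these libraries where they do the work, as an engineer would, in place of code of your own. Each camera call takes 0.05 s, during which the arm holds its last target. There are 200 camera calls.

## Task

Using its black handle, gently turn the carousel anticlockwise (seen from above) until it comes home with its sprung index pin pressed well in, without pushing the stop arm out of its setting, so that the empty hook is in the loading position. Then lift the beam filter with the hanging eye out of the rack and hang it by its eye on the empty hook, lowering it gently until the hook carries it, without letting it drop or forcing it. Leave the carousel there and everything else standing where it is.

Things in the scene. Friction and masses are not known exactly. Their poses are not given: they have to be found in the camera images.
- rotor: Turning aluminium disc (diameter 200 mm, 12 thick) of the carousel, 5 hook arms 72 deg apart; 4 carry plates clamped on for good (to 221 mm above the table, 143 from the axis). Origin: top face centre on the vertical axis; z up, x along the empty hook. Friction 0.3 N m: stays where left. It has 0.9 to 2.5 rad to go anticlockwise; home, x points to world -y within 0.35 rad (angle not reported).
- hook (a point): On the empty hook's nominal bar axis, rotor x = 141 mm, y = 0, z = +8 mm. Real bar height: up to 10 mm above or below this point (height-adjustable arm, not reported: feel or see it). Round bar of 7 mm, radial and level from its stem (x = 112) to x = 160, then bent out and up to a lip at x = 168 whose top is 13 mm above the bar axis. The eye hangs between stem and lip.
- handle (a point): Centre of the upper part of the handle: upright black peg, diameter 14 mm, fixed on the disc 85 mm from the axis, opposite the empty hook; 45 mm tall, this point 8 mm below its top. About 4 N here turns the carousel. The stop arm over the middle of the disc reaches 15 mm above the disc and 57 mm from the axis.
- index_pin (a joint): Travel (m) of the sprung brass index pin on the stop arm, which a steel lug on the disc pushes in: 0 = out, untouched; 0.007 = hard end stop. Soft spring, 0.5 N to 3.6 N; the rotor's friction holds it when let go. Home means pressed in by more than half (0.0035 to 0.007). 1 mm of pin travel is 2.4 mm at the handle. At the end stop the resistance rises sharply.
- stop_arm (a joint): Angle (rad) of the steel stop arm over the middle of the disc, which carries the index pin. It is only clamped on the spindle: 0 = its setting, in which it must stay (within 0.05). Pushing the carousel on against the fully pressed pin makes it slip round, positive anticlockwise, at about 18 N at the handle, so stop pushing well before that (about 10 N).
- filter: Beam filter (0.13 to 0.25 kg): upright aluminium frame 60 wide (y) x 60 high x 8 mm (x) with copper sheet, above it a hanging eye, on top a grip tab; 151 mm high in all. Origin: centre of underside; z up, x normal to plate. Eye, open along x: 30 wide, 46 high at the middle (z 60 to 106), roof an inverted V (35 deg slopes) that centres on the hook. Stands in a rack slot; draw straight up.
- filter_eye (a point): Inner apex of the roof of the filter's eye, 106 mm above its underside. When hung it lies about 4 mm above the axis of the hook's bar.
- filter_tab (a point): Grip point of the filter: centre of the upper part of its tab, 137 mm above its underside. The tab is 22 mm wide (filter's y), 10 mm thick (filter's x), z = 109 to 151 mm.
- rack: Fixed grey plastic rack, 110 (x) x 84 (y) x 30 mm high, with two slots 11 mm wide and 68 mm long along its y, at x = -32 and +32 mm; slot floor 8 mm above the table. Origin: centre of its underside.
- blank: Plain aluminium plate 60 x 62 x 8 mm without eye or tab, upright in the rack's other slot. Origin: centre of its underside. To be left alone.
- core_a: Concrete core, diameter 50 mm, 95 mm high, upright on the table. Origin: centre of its underside. To be left alone.
- core_b: Concrete core, diameter 68 mm, 70 mm high, upright on the table. Origin: centre of its underside. To be left alone.
- jar: Closed jar, diameter 56 mm, 75 mm high. Origin: centre of its underside. To be left alone.
- cup: White plastic cup, diameter 72 mm, 70 mm high. Origin: centre of its underside. To be left alone.
Not all that is in view belongs to the job. There is more than one size of the filter; the one meant has the size given above.

How it is judged:
On the way, in this order (a step that is already met when the one before it is completed fails the run):
1. the carousel is turned home against the index pin (pin pressed in more than 3.5 mm), the filter still in the rack (value of joint index_pin above 0.0035 m and distance of filter from where it was at the start of the episode below 0.02 m), for 0.3 s.
2. the filter hangs by its eye on the empty hook, the carousel still home (x of filter_eye in the frame of rotor between 0.118 and 0.166 m and y of filter_eye in the frame of rotor between -0.012 and 0.012 m and z of filter_eye in the frame of rotor between 0 and 0.0245 m and angle between filter's own z axis and vertical below 0.15 rad and angle between the x axis of filter and the x axis of rotor, either way round below 0.4 rad and contact force between filter and rotor above 0.4 N and value of joint index_pin above 0.003 m), for 0.2 s.
At the end, for the whole second after the job is handed in: Filter released, at rest, hung by its eye on the empty hook: apex 118-166 mm from the axis, within 12 mm of the hook line, 0-24.5 mm above the disc top, upright within 0.15 rad, square to the hook within 0.4 rad, carried by the carousel; index pin in more than 3 mm (all of step 2 and linear speed of filter below 0.03 m/s and angular speed of filter below 0.4 rad/s and contact force between the fingers and filter below 0.05 N and contact force between the fingers and rotor below 0.05 N); the robot touches nothing.
It fails at once if the stop arm is forced out of its setting by more than 0.05 rad (value of joint stop_arm above 0.05 rad or value of joint stop_arm below -0.05 rad).
It fails at once if the filter is forced or knocked on the carousel: more than 18 N (contact force between filter and rotor above 18 N).
It fails at once if the filter is let drop (faster than 0.2 m/s while not held) (linear speed of filter above 0.2 m/s and contact force between the fingers and filter below 0.05 N).
It fails at once if a bystander is displaced by more than 30 mm or tipped (distance of any of blank, core_a, core_b, jar, cup from where it was at the start of the episode above 0.03 m or angle between any of blank, core_a, core_b, jar, cup's own z axis and vertical above 0.5 rad).
It also fails if it takes over 72 s, if anything falls off the work surface, if the arm or the gripper's body presses on something with over 40 N, if the wrist force passes 120 N, or if a joint passes its speed limit or range.

## Working session

There is one attempt and no reset: what is moved stays moved. The work goes in short steps, Python scripts to look and compute and a tool call to move; the robot and the scene stay as the last step left them, time stands still between calls to the robot, and variables do not carry over. Pictures are saved under pics/ and viewed, about 8 in all and at most 12, crops included, and the job is handed in when it is done.

Besides the shell and the picture viewer there is one more tool, called as name(argument=value, ...), one argument or row to a line, values as JSON. arm_command: Moves the arm, as the interface text tells. Shifts and turns lie within -1 to 1; 1 stands for 0.25 m of shift or 360 degrees of turn. Its arguments: {"type":"object","properties":{"commands":{"type":"array","items":{"type":"object","properties":{"wx":{"type":"number"},"wy":{"type":"number"},"wz":{"type":"number"},"x":{"type":"number"},"y":{"type":"number"},"z":{"type":"number"},"hand":{"type":"number"}}}}},"required":["commands"]}

```bash
mkdir -p pics; cat > h.py <<'E'
import numpy as np, cv2
from workcell import env
def save(p,name,crop=None,s=1):
    im=p["frame"]
    if crop: x0,y0,x1,y1=crop; im=im[y0:y1,x0:x1]
    cv2.imwrite(f"pics/{name}.png",cv2.resize(im[:,:,::-1],None,fx=s,fy=s,interpolation=cv2.INTER_CUBIC))
def world(p,u,v,z=None):
    z=p["range_z"][int(v),int(u)] if z is None else z
    return np.array(p["R"]).T@(np.array([(u-p["cx"])/p["fx"]*z,(v-p["cy"])/p["fy"]*z,z])-p["t"])
def pix(p,X):
    c=np.array(p["R"])@X+p["t"]; return np.array([p["fx"]*c[0]/c[2]+p["cx"],p["fy"]*c[1]/c[2]+p["cy"]])
def cloud(p):
    z=p["range_z"]; v,u=np.indices(z.shape)
    c=np.stack([(u-p["cx"])/p["fx"]*z,(v-p["cy"])/p["fy"]*z,z],-1)-np.array(p["t"])
    w=c@np.array(p["R"]); w[z==0]=np.nan; return w
E
python3 - <<'E'
from h import *
np.set_printoptions(precision=4,suppress=True)
s=env.state(); print({k:np.round(s[k],4) for k in s})
P={n:env.grab_frame(n) for n in("scene","top")}
for n,p in P.items():
    print(n,"cam",-np.array(p["R"]).T@p["t"])
    for t in "rotor hook handle filter filter_eye filter_tab rack blank core_a core_b jar cup stop_arm".split():
        try:
            for r in env.pinpoint(t,p)[:3]: print(n,t,np.round(r["at"],3),round(r["confidence"],2),pix(p,r["at"]).astype(int))
        except Exception as e: print(t,e)
save(P["scene"],"s0");save(P["top"],"t0")
im=np.vstack([P["scene"]["frame"],P["top"]["frame"]]);cv2.imwrite("pics/both.png",cv2.resize(im[:,:,::-1],(480,600)))
E
```

```text
{'time_s': np.float64(0.0), 'joint_pos': array([ 1.0784,  0.4352,  0.025 ,  1.5741, -0.0116,  1.134 , -0.0751]), 'dq': array([-0.0013,  0.0004, -0.0004,  0.0032, -0.0006, -0.0011,  0.0005]), 'tau': array([ -0.0006, -66.7851,   0.9846, -31.4457,  -0.0606,   0.043 ,
         0.0002]), 'ee_pos': array([ 0.2373, -0.5777,  0.251 ]), 'orientation': array([-0.1364, -0.6936, -0.1375,  0.6939]), 'force': array([ 0.1426, -0.4772, -0.7852]), 'torque': array([-0.035 ,  0.0322, -0.0503]), 'grip_width': np.float64(0.0919)}
scene cam [1.262  0.2262 0.9522]
scene rotor [0.567 0.06  0.158] 0.84 [340 183]
scene rotor [ 0.512 -0.296  0.01 ] 0.41 [236 177]
scene hook [0.443 0.129 0.171] 0.72 [376 154]
scene hook [ 0.522 -0.327  0.002] 0.66 [226 179]
scene handle [0.642 0.02  0.196] 0.61 [317 191]
scene handle [0.756 0.295 0.001] 0.61 [408 298]
scene filter [ 0.631 -0.233  0.007] 0.81 [238 211]
scene filter [ 0.4   -0.319 -0.   ] 0.66 [244 155]
scene filter [ 0.516 -0.295  0.008] 0.49 [236 179]
scene filter_eye [ 0.631 -0.235  0.079] 0.82 [233 195]
scene filter_eye [ 0.392 -0.323  0.145] 0.63 [237 120]
s
[... 1297 characters left out ...]
633 -0.236  0.101] 0.63 [410 175]
top filter_tab [ 0.514 -0.292  0.142] 0.54 [439 219]
top rack [ 0.521 -0.329  0.   ] 0.91 [440 222]
top rack [ 0.394 -0.123  0.001] 0.2 [366 271]
top blank [ 0.532 -0.355  0.01 ] 0.6 [450 218]
top core_a [ 0.396 -0.124  0.002] 0.81 [367 271]
top core_a [ 0.789 -0.156  0.002] 0.68 [372 128]
top core_b [ 0.396 -0.124  0.002] 0.81 [367 271]
top core_b [ 0.789 -0.156  0.002] 0.68 [372 128]
top jar [0.38  0.325 0.003] 0.92 [198 281]
top jar [ 0.524 -0.326 -0.001] 0.46 [439 221]
top cup [0.762 0.293 0.   ] 0.72 [211 142]
top cup [ 0.396 -0.125  0.001] 0.67 [367 271]
stop_arm it knows: blank, core, cup, filter, filter_eye, filter_tab, handle, hook, jar, rack, rotor
```

View pics/both.png

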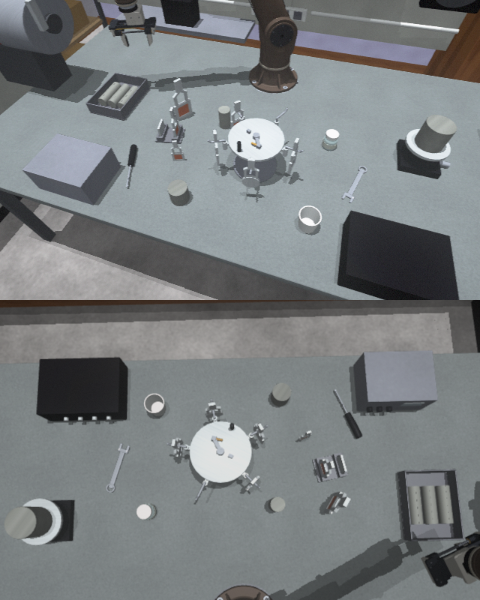

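```bash
python3 - <<'E'
from h import *
p=env.grab_frame("scene"); q=env.grab_frame("top")
a=cv2.resize(p["frame"][90:240,200:440],(800,500),interpolation=cv2.INTER_CUBIC)
cv2.imwrite("pics/sc.png",a[:,:,::-1])
a=cv2.resize(q["frame"][120:300,220:480],(800,554),interpolation=cv2.INTER_CUBIC)
cv2.imwrite("pics/tc.png",a[:,:,::-1])
W=cloud(q)
# filter candidates: tab top points
for c in ([.515,-.296],[.395,-.318],[.632,-.235],[.532,-.356]):
    m=(np.hypot(W[...,0]-c[0],W[...,1]-c[1])<.03)
    for nm,w in(("top",W),("scene",cloud(p))):
        m=(np.hypot(w[...,0]-c[0],w[...,1]-c[1])<.045)
        z=w[...,2][m]; zt=np.nanpercentile(z,99.) if m.sum() else 0
        k=m&(w[...,2]>zt-.012); pts=w[k]
        r=cv2.minAreaRect((pts[:,:2]*1000).astype(np.float32))
        print(c,nm,k.sum(),np.round(z[~np.isnan(z)].max(),4),np.round(zt,4),pts.mean(0).round(4),np.round(r[0],1),np.round(r[1],1),round(r[2],1))
E
```

```text
[0.515, -0.296] top 48 0.1633 0.1611 [ 0.5121 -0.2928  0.158 ] [ 512.3 -293.2] [21.6 10.9] 21.3
[0.515, -0.296] scene 32 0.1621 0.1594 [ 0.5189 -0.2904  0.1562] [ 517.6 -292.1] [25.6 10.3] 12.0
[0.395, -0.318] top 93 0.2111 0.207 [ 0.3921 -0.3162  0.2039] [ 392.1 -316.8] [13.7 30. ] 56.5
[0.395, -0.318] scene 59 0.2064 0.2039 [ 0.3988 -0.3153  0.2   ] [ 396.8 -316.3] [16.1 30.8] 62.0
[0.632, -0.235] top 26 0.1207 0.1156 [ 0.6281 -0.2321  0.1136] [ 628.7 -233.2] [ 7.7 17.9] 21.2
[0.632, -0.235] scene 31 0.1161 0.1149 [ 0.6343 -0.2315  0.1117] [ 633.1 -231.8] [ 9.6 15.8] 19.5
[0.532, -0.356] top 94 0.0759 0.0739 [ 0.5247 -0.3552  0.0697] [ 525.7 -355.9] [59.6 11.2] 10.3
[0.532, -0.356] scene 59 0.073 0.0712 [ 0.5316 -0.3532  0.0678] [ 530.8 -354.8] [64.4  9.9] 11.4
```

In `both.png`, the scene view is the upper half and the top view the lower. The carousel is at scene (340,183), and the rack at scene (225,181) / top (439,221).

There are three filter-like plates:
- Scene (237,155): about 205 mm tall and standing free, so it's too big.
- Scene (238,211): about 115 mm tall, so it's too small.
- Scene (236,179): in the rack, top at 159 mm, which is 8 + 151 mm. This one fits.

I'll confirm with an enlarged crop.

View pics/sc.png

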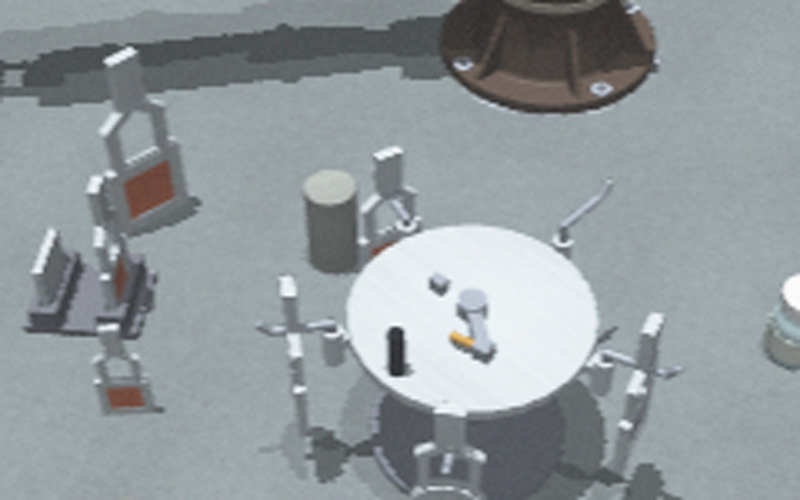

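View pics/tc.png

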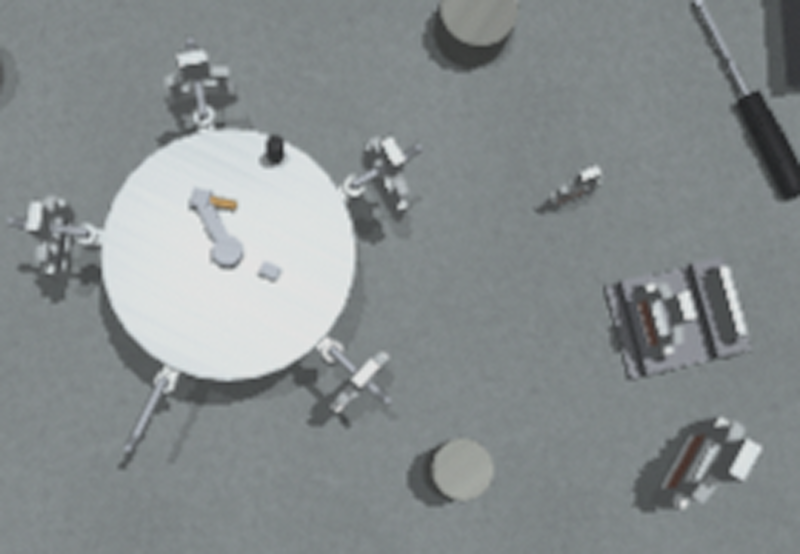

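The crops confirm it: the only eyed plate standing in the rack is at scene-crop (115,280), beside the eyeless blank at (48,265). The empty hook points left-back at top-crop (125,460), the handle is at (275,150), the lug at (270,271), and the pin and stop arm at (237,205). Next I'll measure the rotor, lug and pin angles, the handle and the hook height.

```bash
cat >> h.py <<'E'
def toolaxes(s):
    from scipy.spatial.transform import Rotation as Ro
    q=s["orientation"]; return Ro.from_quat([q[1],q[2],q[3],q[0]]).as_matrix()
E
python3 - <<'E'
from h import *
np.set_printoptions(precision=4,suppress=True)
s=env.state();print("tool axes cols\n",toolaxes(s))
for n in("top","scene"):
    p=env.grab_frame(n);W=cloud(p);f=p["frame"].astype(int)
    c=np.array([.566,.061])
    r=np.hypot(W[...,0]-c[0],W[...,1]-c[1])
    k=(r<.115)&(abs(W[...,2]-.158)<.006)
    zt=np.median(W[k][:,2]);k&=abs(W[...,2]-zt)<.005
    pts=W[k]; (cx,cy),R=cv2.minEnclosingCircle((pts[:,:2]*1000).astype(np.float32))
    ctr,ax,_=cv2.fitEllipse(cv2.convexHull((pts[:,:2]*1e4).astype(np.float32)))
    print(n,"disc z",zt,"circ",cx,cy,R,"ell",np.array(ctr)/10,np.array(ax)/10,"mean z std",pts[:,2].std())
    c=np.array([ctr[0],ctr[1]])/1e4
    d=W[...,:2]-c; r=np.hypot(d[...,0],d[...,1]); a=np.degrees(np.arctan2(d[...,1],d[...,0]))
    # handle
    k=(r<.1)&(W[...,2]>zt+.02); print("handle",k.sum(),W[k].mean(0),W[k].max(0),"ang",np.median(a[k]),"r",np.median(r[k]))
    # lug
    k=(r<.07)&(W[...,2]>zt+.004)&(W[...,2]<zt+.02)
    nl,L=cv2.connectedComponents(k.astype(np.uint8))
    for i in range(1,nl):
        m=L==i
        if m.sum()>4: print("  blob",m.sum(),W[m].mean(0)-[c[0],c[1],zt],"ang",a[m].min(),a[m].max(),"r",r[m].min(),r[m].max())
    y=(f[...,0]-f[...,2]>60)&(r<.08); 
    if y.sum(): print("  brass",y.sum(),W[y].mean(0)-[c[0],c[1],zt],a[y].min(),a[y].max(),r[y].min(),r[y].max())
    k=(r>.112)&(r<.175)&(abs(a-152)<15)&(W[...,2]>.1)
    for lo in np.arange(.112,.172,.008):
        m=k&(r>=lo)&(r<lo+.008)
        if m.sum(): print("   hook r",round(lo,3),m.sum(),"z",np.median(W[m][:,2])-zt,W[m][:,2].max()-zt,"ang",np.median(a[m]))
E
```

```text
tool axes cols
 [[ 0.      0.3799 -0.925 ]
 [-0.     -0.925  -0.3799]
 [-1.      0.     -0.    ]]
top disc z 0.1605178755259046 circ 566.16845703125 61.408477783203125 114.63826751708984 ell [566.0087  59.9927] [214.2929 220.8135] mean z std 0.0018876050548666877
handle 42 [0.6338 0.026  0.2   ] [0.6458 0.0718 0.2116] ang -26.915363741650197 r 0.07923818747170938
  blob 210 [0.0163 0.0094 0.0136] ang -173.87203741507238 177.8089943721421 r 0.0006012154897107976 0.05846803705012083
  blob 31 [-0.0192 -0.0299  0.0122] ang -132.89975144612288 -113.17542413585801 r 0.028434097801677934 0.04298616025879356
  brass 15 [0.0354 0.0039 0.0119] -8.42958354429452 17.62487671496363 0.03246653535330672 0.04036987973503973
   hook r 0.112 26 z 0.0015416548892924486 0.022233896627549682 ang 154.0968138131107
   hook r 0.12 17 z 0.019456081223354793 0.02121965427290526 ang 153.65400654348892
   hook r 0.128 11 z 0.0195838557155604 0.024968980620597575 ang 152.69525430494514
   hook r 0.136 10 z 0.02116623877851076 0.02353726515624835 ang 152.78434819321774
   hook r 0.144 11 z 0.021494122307567393 0
[... 805 characters left out ...]
67
  brass 16 [0.0424 0.0022 0.0109] -8.608741633463815 13.669244895507953 0.039221070373176126 0.04698807045968576
   hook r 0.112 12 z 0.008947877838028806 0.02139763667110453 ang 150.34605478987913
   hook r 0.12 4 z 0.0197325756437719 0.021047561425299205 ang 150.85697503019318
   hook r 0.128 8 z 0.01879625457160994 0.019751646489727326 ang 151.56262570463872
   hook r 0.136 5 z 0.01955886811193211 0.02337692757941104 ang 151.6199052836593
   hook r 0.144 6 z 0.018891779272645542 0.02228505056538302 ang 151.40962502105342
   hook r 0.152 8 z 0.019711009719482087 0.027534073960251565 ang 151.58761484181994
   hook r 0.16 10 z 0.02624940648693669 0.028755979905533746 ang 151.8610691434131
```

Measurements: rotor centre (0.566, 0.061), disc top at z ≈ 0.160, hook at about 152°. The bar top is 20.5 mm above the disc, so its axis is at about +17 mm, near the upper end of the range. The handle is at (0.641, 0.0215). Contact with the pin should come after about 100° of turn. Now I'll move over to the handle.

arm_command(
  commands=[
    {"x": -0.06,"y": -0.06,"z": -0.1,"hand": -0.1},
    {"x": -0.06,"y": -0.13,"z": -0.2,"hand": -0.1},
    {"y": -0.13,"z": -0.2,"hand": -0.1},
    {"y": -0.13,"z": -0.2,"hand": -0.1},
    {"y": -0.13,"z": -0.2,"hand": -0.1},
    {"y": -0.13,"z": -0.2,"hand": -0.1},
    {"y": -0.13,"z": -0.2,"hand": -0.1},
    {"y": -0.13,"z": -0.2,"hand": -0.1},
    {"y": -0.13,"z": -0.2,"hand": -0.1},
    {"y": -0.13,"z": -0.2,"hand": -0.1},
    {"y": -0.13,"z": -0.2,"hand": -0.1},
    {"y": -0.13,"z": -0.2,"hand": -0.1},
  ],
)

```text
invalid input
```

arm_command(
  commands=[
    {"wx": 0,"wy": 0,"wz": 0,"x": -0.06,"y": -0.06,"z": -0.1,"hand": -0.1},
  ],
)

```text
time_s: 1.62
ee_pos: [0.2528, -0.5555, 0.2657]
orientation: [-0.135, -0.693, -0.136, 0.695]
force: [1.0, 0.2, -0.4]
grip_width: 0.0858
```

arm_command(
  commands=[
    {"wx": 0,"wy": 0,"wz": 0,"x": -0.06,"y": -0.13,"z": -0.2,"hand": -0.1},
    {"wx": 0,"wy": 0,"wz": 0,"x": 0,"y": -0.13,"z": -0.2,"hand": -0.1},
    {"wx": 0,"wy": 0,"wz": 0,"x": 0,"y": -0.13,"z": -0.2,"hand": -0.1},
    {"wx": 0,"wy": 0,"wz": 0,"x": 0,"y": -0.13,"z": -0.2,"hand": -0.1},
    {"wx": 0,"wy": 0,"wz": 0,"x": 0,"y": -0.13,"z": -0.2,"hand": -0.1},
    {"wx": 0,"wy": 0,"wz": 0,"x": 0,"y": -0.13,"z": -0.2,"hand": -0.1},
    {"wx": 0,"wy": 0,"wz": 0,"x": 0,"y": -0.13,"z": -0.2,"hand": -0.1},
    {"wx": 0,"wy": 0,"wz": 0,"x": 0,"y": -0.13,"z": -0.2,"hand": -0.1},
    {"wx": 0,"wy": 0,"wz": 0,"x": 0,"y": -0.13,"z": -0.2,"hand": -0.1},
    {"wx": 0,"wy": 0,"wz": 0,"x": 0,"y": -0.13,"z": -0.2,"hand": -0.1},
  ],
)

```text
time_s: 2.88
ee_pos: [0.6041, -0.056, 0.2832]
orientation: [0.135, 0.696, 0.131, -0.694]
force: [0.8, -0.4, -0.1]
grip_width: 0.0412
```

arm_command(
  commands=[
    {"wx": 0.028,"wy": 0,"wz": 0,"x": 0,"y": 0,"z": 0,"hand": -0.1},
    {"wx": 0.028,"wy": 0,"wz": 0,"x": 0,"y": 0,"z": 0,"hand": -0.1},
    {"wx": 0.028,"wy": 0,"wz": 0,"x": 0,"y": 0,"z": 0,"hand": -0.1},
    {"wx": 0.028,"wy": 0,"wz": 0,"x": 0,"y": 0,"z": 0,"hand": -0.1},
    {"wx": 0.028,"wy": 0,"wz": 0,"x": 0,"y": 0,"z": 0,"hand": -0.1},
    {"wx": 0,"wy": 0,"wz": 0,"x": 0,"y": 0,"z": 0,"hand": -0.1},
  ],
)

```text
time_s: 3.62
ee_pos: [0.6065, -0.048, 0.2823]
orientation: [-0.181, 0.685, -0.181, -0.682]
force: [-0.0, 0.5, 0.8]
grip_width: 0.0412
```

```bash
cat >> h.py <<'E'
def go(X):
    s=env.state();A=toolaxes(s);print("t",s["time_s"],"pos",np.round(s["ee_pos"],4),"yaw_y",np.round(np.degrees(np.arctan2(A[1,1],A[0,1])),1),"tilt",np.round(A[:,0],3),"F",np.round(s["force"],1),"w",s["grip_width"],"j7",s["joint_pos"][6])
    d=np.array(X)-s["ee_pos"]; print("units tool xyz",np.round(A.T@d/.25,3))
E
python3 -c "
from h import *
go([.641,.0215,.203])"
```

```text
t 3.625 pos [ 0.6065 -0.048   0.2823] yaw_y -119.7 tilt [ 0.004 -0.002 -1.   ] F [-0.   0.5  0.8] w 0.04119656212843367 j7 -2.1173973349888366
units tool xyz [ 0.317 -0.31   0.019]
```

arm_command(
  commands=[
    {"wx": 0,"wy": 0,"wz": 0,"x": 0,"y": -0.16,"z": 0.01,"hand": -0.1},
    {"wx": 0,"wy": 0,"wz": 0,"x": 0,"y": -0.15,"z": 0.01,"hand": -0.1},
    {"wx": 0,"wy": 0,"wz": 0,"x": 0.0,"y": 0,"z": 0,"hand": -0.1},
  ],
)

```text
time_s: 4.0
ee_pos: [0.6413, 0.0228, 0.2824]
orientation: [-0.177, 0.686, -0.177, -0.683]
force: [-0.1, 0.2, 1.0]
grip_width: 0.0412
```

```bash
python3 -c "
from h import *
go([.641,.0215,.203])"
```

```text
t 4.0 pos [0.6413 0.0228 0.2824] yaw_y -119.0 tilt [ 0.004 -0.002 -1.   ] F [-0.1  0.2  1. ] w 0.04117576424161033 j7 -2.223921298075364
units tool xyz [ 0.318  0.005 -0.   ]
```

Descend, then close on the peg.

arm_command(
  commands=[
    {"wx": 0,"wy": 0,"wz": 0,"x": 0.11,"y": 0.005,"z": 0,"hand": -0.1},
    {"wx": 0,"wy": 0,"wz": 0,"x": 0.11,"y": 0,"z": 0,"hand": -0.1},
    {"wx": 0,"wy": 0,"wz": 0,"x": 0.1,"y": 0,"z": 0,"hand": -0.1},
    {"wx": 0,"wy": 0,"wz": 0,"x": 0,"y": 0,"z": 0,"hand": -0.5},
    {"wx": 0,"wy": 0,"wz": 0,"x": 0,"y": 0,"z": 0,"hand": -1},
    {"wx": 0,"wy": 0,"wz": 0,"x": 0,"y": 0,"z": 0,"hand": -1},
    {"wx": 0,"wy": 0,"wz": 0,"x": 0,"y": 0,"z": 0,"hand": -1},
  ],
)

```text
time_s: 4.88
ee_pos: [0.6419, 0.0183, 0.2034]
orientation: [-0.172, 0.689, -0.172, -0.683]
force: [2.1, 0.1, -8.2]
grip_width: 0.0131
```

```bash
python3 -c "
from h import *
go([.641,.0215,.203])"
```

```text
t 4.875 pos [0.6419 0.0183 0.2034] yaw_y -118.2 tilt [ 0.008 -0.003 -1.   ] F [ 2.1  0.1 -8.2] w 0.013075262618264537 j7 -2.21239213078781
units tool xyz [ 0.002 -0.01   0.009]
```

arm_command(
  commands=[
    {"wx": -0.014,"wy": 0,"wz": 0,"x": 0,"y": -0.03,"z": 0.0013,"hand": -1},
    {"wx": -0.014,"wy": 0,"wz": 0,"x": 0,"y": -0.03,"z": 0.0013,"hand": -1},
    {"wx": -0.014,"wy": 0,"wz": 0,"x": 0,"y": -0.03,"z": 0.0013,"hand": -1},
    {"wx": -0.014,"wy": 0,"wz": 0,"x": 0,"y": -0.03,"z": 0.0013,"hand": -1},
    {"wx": -0.014,"wy": 0,"wz": 0,"x": 0,"y": -0.03,"z": 0.0013,"hand": -1},
  ],
)

```text
time_s: 5.5
ee_pos: [0.6517, 0.0482, 0.2034]
orientation: [-0.012, 0.71, -0.019, -0.704]
force: [2.8, -2.2, -5.7]
grip_width: 0.0134
```

```bash
cat >> h.py <<'E'
def ang():
    p=env.state()["ee_pos"]; d=np.array(p[:2])-[.566,.061]; print("handle ang",np.degrees(np.arctan2(d[1],d[0])),"r",np.hypot(*d))
E
python3 -c "
from h import *
go([.641,.0215,.203]);ang()"
```

```text
t 5.5 pos [0.6517 0.0482 0.2034] yaw_y -92.6 tilt [ 0.007 -0.01  -1.   ] F [ 2.8 -2.2 -5.7] w 0.013405829121981424 j7 -1.8687149324286094
units tool xyz [0.002 0.108 0.038]
handle ang -8.518891203634054 r 0.08664550112346284
```

arm_command(
  commands=[
    {"wx": -0.011,"wy": 0,"wz": 0,"x": 0,"y": -0.034,"z": -0.0015,"hand": -1},
    {"wx": -0.011,"wy": 0,"wz": 0,"x": 0,"y": -0.034,"z": -0.001,"hand": -1},
    {"wx": -0.011,"wy": 0,"wz": 0,"x": 0,"y": -0.034,"z": 0,"hand": -1},
    {"wx": -0.011,"wy": 0,"wz": 0,"x": 0,"y": -0.034,"z": 0,"hand": -1},
    {"wx": -0.011,"wy": 0,"wz": 0,"x": 0,"y": -0.034,"z": 0.0005,"hand": -1},
    {"wx": -0.012,"wy": 0,"wz": 0,"x": 0,"y": -0.034,"z": 0.001,"hand": -1},
    {"wx": -0.013,"wy": 0,"wz": 0,"x": 0,"y": -0.034,"z": 0.001,"hand": -1},
    {"wx": -0.013,"wy": 0,"wz": 0,"x": 0,"y": -0.034,"z": 0.001,"hand": -1},
  ],
)

```text
time_s: 6.5
ee_pos: [0.6427, 0.1011, 0.2034]
orientation: [0.201, 0.683, 0.181, -0.678]
force: [4.6, -1.5, -5.8]
grip_width: 0.0131
```

```bash
python3 -c "
from h import *
go([.641,.0215,.203]);ang()"
```

```text
t 6.5 pos [0.6427 0.1011 0.2034] yaw_y -58.6 tilt [ 0.015 -0.024 -1.   ] F [ 4.6 -1.5 -5.8] w 0.013111792134124172 j7 -1.4453504395121841
units tool xyz [0.009 0.268 0.171]
handle ang 27.56616092757967 r 0.08654501235389847
```

arm_command(
  commands=[
    {"wx": -0.011,"wy": 0,"wz": 0,"x": 0,"y": -0.034,"z": 0,"hand": -1},
    {"wx": -0.011,"wy": 0,"wz": 0,"x": 0,"y": -0.034,"z": 0,"hand": -1},
    {"wx": -0.011,"wy": 0,"wz": 0,"x": 0,"y": -0.034,"z": 0,"hand": -1},
    {"wx": -0.011,"wy": 0,"wz": 0,"x": 0,"y": -0.034,"z": 0.001,"hand": -1},
    {"wx": -0.012,"wy": 0,"wz": 0,"x": 0,"y": -0.03,"z": 0.001,"hand": -1},
    {"wx": 0,"wy": 0,"wz": 0,"x": 0,"y": 0,"z": 0,"hand": -1},
  ],
)

```text
time_s: 7.25
ee_pos: [0.6211, 0.1277, 0.2034]
orientation: [0.322, 0.639, 0.296, -0.633]
force: [-1.3, 3.1, -3.8]
grip_width: 0.0135
```

```bash
cat > look.py <<'E'
from h import *
import sys
# lug/pin angles and view of the disc
c=np.array([.566,.061]);zt=.160
out=[]
for n in("top","scene"):
    p=env.grab_frame(n);W=cloud(p);f=p["frame"].astype(int)
    d=W[...,:2]-c; r=np.hypot(d[...,0],d[...,1]); a=np.degrees(np.arctan2(d[...,1],d[...,0]))
    y=(f[...,0]-f[...,2]>60)&(r<.08)
    if y.any(): print(n,"brass px",y.sum(),"ang",a[y].min(),a[y].max())
    k=(r>.125)&(r<.16)&(W[...,2]>zt+.012)&(W[...,2]<zt+.03)&(a<-70)&(a>-170)
    if k.any(): print(" hook ang?",np.percentile(a[k],[5,50,95]),k.sum())
    u,v=pix(p,[.566,.061,.165]).astype(int)
    out.append(cv2.resize(f[v-35:v+35,u-35:u+35].astype(np.uint8),(400,400),interpolation=cv2.INTER_CUBIC))
cv2.imwrite(f"pics/{sys.argv[1]}.png",np.hstack(out)[:,:,::-1])
E
python3 -c "
from h import *
go([.641,.0215,.203]);ang()"; python3 look.py l1
```

```text
t 7.25 pos [0.6211 0.1277 0.2034] yaw_y -38.1 tilt [ 0.024 -0.029 -0.999] F [-1.3  3.1 -3.8] w 0.013532285522008088 j7 -1.188261171266092
units tool xyz [0.016 0.325 0.285]
handle ang 50.44818799844606 r 0.08645705046763973
 hook ang? [-131.94737682 -130.78181375 -129.55362157] 41
scene brass px 6 ang 24.46309638401949 31.9297307818127
 hook ang? [-130.42630074 -129.39731831 -128.36066214] 24
```

arm_command(
  commands=[
    {"wx": -0.011,"wy": 0,"wz": 0,"x": 0,"y": -0.034,"z": 0,"hand": -1},
    {"wx": -0.011,"wy": 0,"wz": 0,"x": 0,"y": -0.034,"z": 0,"hand": -1},
    {"wx": -0.011,"wy": 0,"wz": 0,"x": 0,"y": -0.03,"z": 0,"hand": -1},
  ],
)

```text
time_s: 7.72
ee_pos: [0.6055, 0.1378, 0.2034]
orientation: [0.387, 0.605, 0.357, -0.598]
force: [5.5, -0.1, -5.9]
grip_width: 0.0137
```

```bash
cat >> h.py <<'E'
def tang():
    s=env.state();p=s["ee_pos"];d=np.array(p[:2])-[.566,.061];d/=np.hypot(*d);t=np.array([-d[1],d[0]])
    print("F tangential",np.dot(t,s["force"][:2]),"radial",np.dot(d,s["force"][:2]))
E
python3 -c "
from h import *
go([.641,.0215,.203]);ang();tang()"
```

```text
t 7.725 pos [0.6055 0.1378 0.2034] yaw_y -26.5 tilt [ 0.031 -0.032 -0.999] F [ 5.5 -0.1 -5.9] w 0.013704771657514714 j7 -1.0389112299227585
units tool xyz [0.021 0.334 0.353]
handle ang 62.77599693227156 r 0.08638526346970778
F tangential -4.938232281249997 radial 2.428860654405659
```

Slower now: about 2–3° per row, watching the force.

arm_command(
  commands=[
    {"wx": -0.007,"wy": 0,"wz": 0,"x": 0,"y": -0.02,"z": 0,"hand": -1},
    {"wx": -0.006,"wy": 0,"wz": 0,"x": 0,"y": -0.018,"z": 0,"hand": -1},
  ],
)

```text
time_s: 7.98
ee_pos: [0.5988, 0.1409, 0.2034]
orientation: [0.412, 0.59, 0.38, -0.582]
force: [5.8, 0.6, -5.8]
grip_width: 0.0134
```

```bash
python3 -c "
from h import *
go([.641,.0215,.203]);ang();tang()"; python3 look.py l2
```

```text
t 7.975 pos [0.5988 0.1409 0.2034] yaw_y -21.8 tilt [ 0.035 -0.032 -0.999] F [ 5.8  0.6 -5.8] w 0.013366774332538156 j7 -0.9779306684093865
units tool xyz [0.023 0.334 0.38 ]
handle ang 67.66873074828511 r 0.08640702564238881
F tangential -5.1772102894972125 radial 2.738359396148258
top brass px 18 ang -9.996166518205385 16.192903369651738
 hook ang? [-114.99793492 -113.90823851 -112.6416925 ] 45
scene brass px 22 ang -9.301364071517307 52.6918523092778
 hook ang? [-113.10645039 -111.28745673 -110.3225288 ] 30
```

View pics/l2.png

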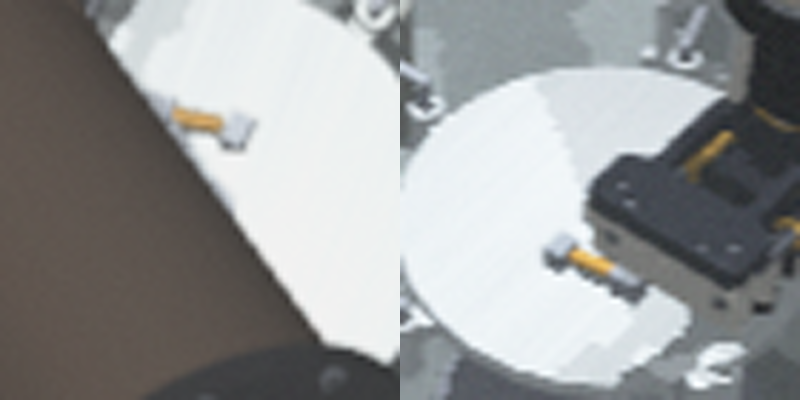

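The left view shows the lug at (238,130) just meeting the brass pin at (198,118). I'll go on in small steps.

arm_command(
  commands=[
    {"wx": -0.005,"wy": 0,"wz": 0,"x": 0,"y": -0.015,"z": 0,"hand": -1},
    {"wx": -0.005,"wy": 0,"wz": 0,"x": 0,"y": -0.014,"z": 0,"hand": -1},
  ],
)

```text
time_s: 8.32
ee_pos: [0.5931, 0.1429, 0.2035]
orientation: [0.43, 0.577, 0.397, -0.57]
force: [4.9, 1.6, -5.6]
grip_width: 0.0133
```

```bash
python3 -c "
from h import *
go([.641,.0215,.203]);ang();tang()"; python3 look.py l3
```

```text
t 8.325 pos [0.5931 0.1429 0.2035] yaw_y -18.4 tilt [ 0.036 -0.032 -0.999] F [ 4.9  1.6 -5.6] w 0.013340778558401685 j7 -0.9319430329975629
units tool xyz [0.024 0.334 0.4  ]
handle ang 71.66961075832538 r 0.08630548185808407
F tangential -4.135708444539227 radial 3.0194903655156518
top brass px 17 ang -5.971101766978275 16.17084376865103
 hook ang? [-110.90061113 -109.87290946 -108.50094771] 43
scene brass px 22 ang -8.00672073913498 57.12389714576488
 hook ang? [-108.31779697 -107.44758418 -106.60104365] 27
```

arm_command(
  commands=[
    {"wx": -0.003,"wy": 0,"wz": 0,"x": 0,"y": -0.012,"z": 0,"hand": -1},
  ],
)

```text
time_s: 8.55
ee_pos: [0.5907, 0.1437, 0.2035]
orientation: [0.435, 0.574, 0.402, -0.566]
force: [6.2, -0.3, -5.9]
grip_width: 0.0137
```

```bash
python3 -c "
from h import *
go([.641,.0215,.203]);ang();tang()"; python3 look.py l4
```

```text
t 8.55 pos [0.5907 0.1437 0.2035] yaw_y -17.4 tilt [ 0.037 -0.032 -0.999] F [ 6.2 -0.3 -5.9] w 0.013659772796401723 j7 -0.9193609246141579
units tool xyz [0.025 0.338 0.406]
handle ang 73.36304563726037 r 0.08631301484173202
F tangential -6.054320156892108 radial 1.4847833406612168
top brass px 15 ang -6.474117444443036 16.17364110770088
 hook ang? [-109.42103953 -108.12730716 -106.86088461] 44
scene brass px 20 ang -3.508231163849255 55.89481530240121
 hook ang? [-107.03586306 -105.8430972  -104.35713528] 28
```

arm_command(
  commands=[
    {"wx": -0.003,"wy": 0,"wz": 0,"x": 0,"y": -0.011,"z": 0,"hand": -1},
  ],
)

```text
time_s: 8.78
ee_pos: [0.5884, 0.1444, 0.2035]
orientation: [0.441, 0.57, 0.407, -0.562]
force: [6.3, 1.2, -5.9]
grip_width: 0.0132
```

```bash
python3 -c "
from h import *
ang();tang()"
```

```text
handle ang 74.96472398038334 r 0.08631201701266246
F tangential -5.82922693233024 radial 2.7765407614757205
```

arm_command(
  commands=[
    {"wx": -0.003,"wy": 0,"wz": 0,"x": 0,"y": -0.011,"z": 0,"hand": -1},
  ],
)

```text
time_s: 8.9
ee_pos: [0.5865, 0.145, 0.2034]
orientation: [0.446, 0.566, 0.411, -0.558]
force: [6.3, 0.8, -5.7]
grip_width: 0.0134
```

```bash
python3 -c "
from h import *
ang();tang()"; python3 look.py l5
```

```text
handle ang 76.29414906119523 r 0.08643956262070047
F tangential -5.947235715046966 radial 2.3217077668624624
top brass px 13 ang -1.9673616878614535 16.188856694867848
 hook ang? [-106.41629647 -105.19263911 -103.87913218] 44
scene brass px 19 ang -5.8352042738727965 59.238309160595136
 hook ang? [-104.68477059 -102.77480442 -101.87479752] 29
```

View pics/l5.png

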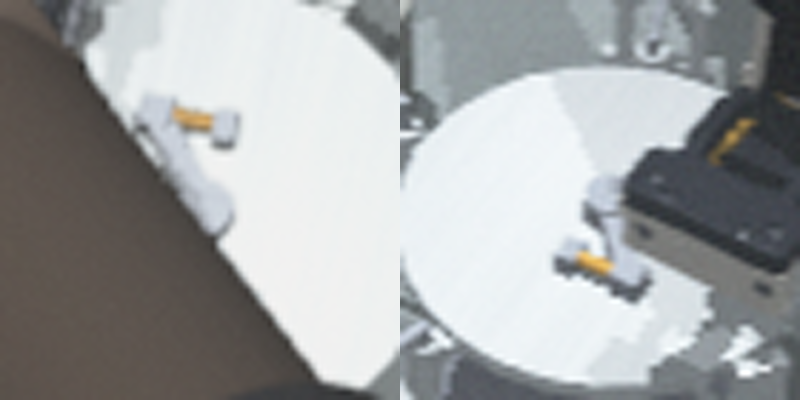

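arm_command(
  commands=[
    {"wx": -0.003,"wy": 0,"wz": 0,"x": 0,"y": -0.011,"z": 0,"hand": -1},
  ],
)

```text
time_s: 9.12
ee_pos: [0.5844, 0.1455, 0.2034]
orientation: [0.451, 0.562, 0.416, -0.554]
force: [7.3, 0.1, -5.9]
grip_width: 0.0136
```

```bash
python3 -c "
from h import *
ang();tang()"
```

```text
handle ang 77.7019370047983 r 0.08645371395097119
F tangential -7.085774019797583 radial 1.65496736200053
```

arm_command(
  commands=[
    {"wx": -0.003,"wy": 0,"wz": 0,"x": 0,"y": -0.011,"z": 0,"hand": -1},
  ],
)

```text
time_s: 9.25
ee_pos: [0.5826, 0.1458, 0.2034]
orientation: [0.457, 0.559, 0.421, -0.55]
force: [6.7, 1.0, -6.2]
grip_width: 0.0135
```

```bash
python3 -c "
from h import *
ang();tang()"; python3 look.py l6
```

```text
handle ang 78.94372179620821 r 0.08644496999177448
F tangential -6.377944320835456 radial 2.26051791185543
top brass px 10 ang 1.8711728046920069 16.160689476759746
 hook ang? [-103.6760929  -102.57712536 -101.34388069] 45
scene brass px 16 ang -0.2908201435090732 62.27082037300055
 hook ang? [-139.10777522 -100.17198516  -99.29101934] 30
```

arm_command(
  commands=[
    {"wx": -0.002,"wy": 0,"wz": 0,"x": 0,"y": -0.01,"z": 0,"hand": -1},
  ],
)

```text
time_s: 9.48
ee_pos: [0.5808, 0.146, 0.2035]
orientation: [0.46, 0.556, 0.424, -0.547]
force: [7.9, 1.7, -6.5]
grip_width: 0.0136
```

```bash
python3 -c "
from h import *
ang();tang()"
```

```text
handle ang 80.14831665622894 r 0.08631088863805815
F tangential -7.52819259138265 radial 3.0616323388518367
```

arm_command(
  commands=[
    {"wx": 0,"wy": 0,"wz": 0,"x": 0,"y": -0.004,"z": 0,"hand": -1},
  ],
)

```text
time_s: 9.6
ee_pos: [0.5804, 0.1462, 0.2035]
orientation: [0.46, 0.557, 0.423, -0.547]
force: [5.6, 1.6, -6.8]
grip_width: 0.0134
```

```bash
python3 -c "
from h import *
ang();tang()"; python3 look.py l7
```

```text
handle ang 80.39844729047648 r 0.08636440050296966
F tangential -5.2644299309397 radial 2.4797373359862025
top brass px 10 ang 1.8239464667032859 16.19622687129464
 hook ang? [-102.15475848 -101.13553823  -99.88865876] 42
scene brass px 15 ang 0.20575653747698094 61.676958152243486
 hook ang? [-169.15465734  -99.06370568  -97.88951915] 39
```

View pics/l7.png

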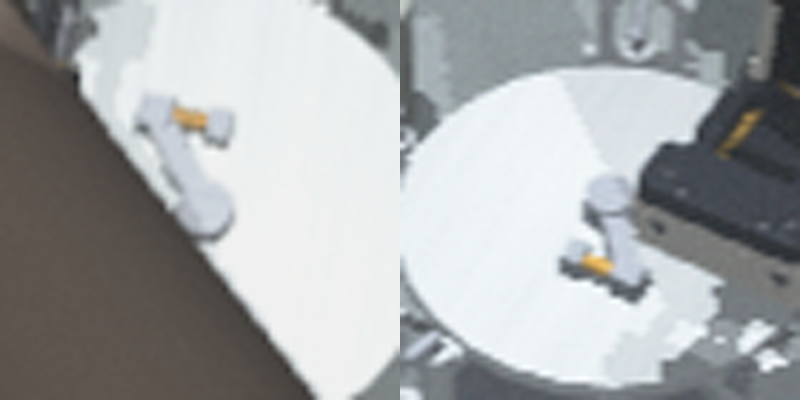

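The lug has moved in and the brass has shortened steadily. Estimated pin travel is 5.8–6.2 mm, with about 5–7 N tangential and no end-stop rise, so it's home. Release the handle and rise.

arm_command(
  commands=[
    {"wx": 0,"wy": 0,"wz": 0,"x": 0,"y": 0,"z": 0,"hand": -0.3},
    {"wx": 0,"wy": 0,"wz": 0,"x": 0,"y": 0,"z": 0,"hand": -0.1},
    {"wx": 0,"wy": 0,"wz": 0,"x": 0,"y": 0,"z": 0,"hand": -0.1},
    {"wx": 0,"wy": 0,"wz": 0,"x": -0.08,"y": 0,"z": 0,"hand": -0.1},
    {"wx": 0,"wy": 0,"wz": 0,"x": -0.16,"y": 0,"z": 0,"hand": -0.1},
    {"wx": 0,"wy": 0,"wz": 0,"x": -0.2,"y": 0,"z": 0,"hand": -0.1},
    {"wx": 0,"wy": 0,"wz": 0,"x": -0.1,"y": 0,"z": 0,"hand": -0.1},
  ],
)

```text
time_s: 10.58
ee_pos: [0.5725, 0.1494, 0.341]
orientation: [0.459, 0.555, 0.423, -0.55]
force: [-0.6, 0.1, 0.2]
grip_width: 0.0412
```

```bash
python3 look.py l8; python3 - <<'E'
from h import *
# filter: average two views; x normal of plate, refine yaw using rack blank
P=[env.grab_frame(n) for n in("top","scene")]
for p in P:
    w=cloud(p)
    m=(np.hypot(w[...,0]-.515,w[...,1]+.293)<.03)&(w[...,2]>.135)&(w[...,2]<.17)
    print(m.sum(),np.round(w[m].mean(0),4),np.round(w[m].min(0),4),np.round(w[m].max(0),4))
go([.515,-.292,.26])
s=env.state(); A=toolaxes(s)
# tilt correction rotvec in tool frame
t=np.cross(A[:,0],[0,0,-1]); print("tilt fix units",np.round(A.T@t/(2*np.pi),4))
E
```

```text
top brass px 11 ang 1.781399458260625 16.195922461250323
 hook ang? [-102.2966092  -101.22777067  -99.7681686 ] 41
scene brass px 14 ang 0.3317773377764285 70.46001554490807
 hook ang? [-169.07354437  -99.0435369   -97.72806859] 40
61 [ 0.5115 -0.2918  0.1554] [ 0.5012 -0.2993  0.136 ] [ 0.5228 -0.2867  0.1658]
49 [ 0.5201 -0.2903  0.1512] [ 0.5047 -0.2963  0.1371] [ 0.529  -0.2854  0.1616]
t 10.775 pos [0.5721 0.1488 0.3379] yaw_y -12.8 tilt [ 0.034 -0.036 -0.999] F [-0.2  0.2 -1.4] w 0.04129668414305186 j7 -0.7888466427140696
units tool xyz [0.368 0.155 1.76 ]
tilt fix units [ 0.      0.0044 -0.0066]
```

The carousel stays home: hook at about -100°, pin unchanged. Now to the filter.

arm_command(
  commands=[
    {"wx": 0,"wy": 0.0044,"wz": -0.0066,"x": 0,"y": 0.02,"z": 0.2,"hand": 0.2},
    {"wx": 0,"wy": 0,"wz": 0,"x": 0,"y": 0.02,"z": 0.23,"hand": 0.2},
    {"wx": 0,"wy": 0,"wz": 0,"x": 0,"y": 0.02,"z": 0.23,"hand": 0.2},
    {"wx": 0,"wy": 0,"wz": 0,"x": 0,"y": 0.02,"z": 0.23,"hand": 0.2},
    {"wx": 0,"wy": 0,"wz": 0,"x": 0,"y": 0.02,"z": 0.23,"hand": 0.2},
    {"wx": 0,"wy": 0,"wz": 0,"x": 0,"y": 0.02,"z": 0.23,"hand": 0.2},
    {"wx": 0,"wy": 0,"wz": 0,"x": 0,"y": 0.02,"z": 0.23,"hand": 0.2},
    {"wx": 0,"wy": 0,"wz": 0,"x": 0,"y": 0.01,"z": 0.18,"hand": 0.2},
  ],
)

```text
time_s: 11.78
ee_pos: [0.5052, -0.2983, 0.3261]
orientation: [-0.437, -0.547, -0.449, 0.555]
force: [1.0, 0.4, -0.1]
grip_width: 0.0551
```

arm_command(
  commands=[
    {"wx": 0.0265,"wy": 0,"wz": 0,"x": 0.06,"y": 0,"z": 0,"hand": 0.2},
    {"wx": 0.0265,"wy": 0,"wz": 0,"x": 0.06,"y": 0,"z": 0,"hand": 0.2},
    {"wx": 0.0265,"wy": 0,"wz": 0,"x": 0.06,"y": 0,"z": 0,"hand": 0.2},
    {"wx": 0.0265,"wy": 0,"wz": 0,"x": 0.06,"y": 0,"z": 0,"hand": 0.2},
    {"wx": 0.0265,"wy": 0,"wz": 0,"x": 0.05,"y": 0,"z": 0,"hand": 0.2},
    {"wx": 0.0265,"wy": 0,"wz": 0,"x": 0,"y": 0,"z": 0,"hand": 0.2},
    {"wx": 0.0265,"wy": 0,"wz": 0,"x": 0,"y": 0,"z": 0,"hand": 0.2},
    {"wx": 0,"wy": 0,"wz": 0,"x": 0,"y": 0,"z": 0,"hand": 0.2},
  ],
)

```text
time_s: 12.78
ee_pos: [0.4932, -0.3026, 0.2365]
orientation: [-0.044, -0.69, -0.056, 0.72]
force: [0.0, 0.2, -0.1]
grip_width: 0.0551
```

```bash
cat >> h.py <<'E'
def tilt():
    A=toolaxes(env.state()); t=np.cross(A[:,0],[0,0,-1]); print("tilt fix units",np.round(A.T@t/(2*np.pi),4))
E
python3 -c "
from h import *
go([.5155,-.2915,.24]);tilt()"
```

```text
t 12.775 pos [ 0.4932 -0.3026  0.2365] yaw_y -81.9 tilt [-0.043  0.014 -0.999] F [ 0.   0.2 -0.1] w 0.0550751135065349 j7 -1.0370258115372688
units tool xyz [-0.017 -0.032 -0.094]
tilt fix units [0.     0.0064 0.0032]
```

arm_command(
  commands=[
    {"wx": -0.008,"wy": 0.0064,"wz": 0.0032,"x": 0,"y": -0.02,"z": -0.05,"hand": 0.2},
    {"wx": 0,"wy": 0,"wz": 0,"x": 0,"y": -0.012,"z": -0.044,"hand": 0.2},
    {"wx": 0,"wy": 0,"wz": 0,"x": 0,"y": 0,"z": 0,"hand": 0.2},
  ],
)

```text
time_s: 13.15
ee_pos: [0.5145, -0.2902, 0.234]
orientation: [-0.07, -0.702, -0.072, 0.705]
force: [-0.6, 0.3, 0.3]
grip_width: 0.0549
```

```bash
python3 -c "
from h import *
go([.5155,-.2915,.151]);tilt()"
```

```text
t 13.15 pos [ 0.5145 -0.2902  0.234 ] yaw_y -78.5 tilt [-0.003  0.002 -1.   ] F [-0.6  0.3  0.3] w 0.05487925568288235 j7 -1.0155264260498407
units tool xyz [ 0.332  0.007 -0.004]
tilt fix units [0.     0.0005 0.0004]
```

arm_command(
  commands=[
    {"wx": 0,"wy": 0,"wz": 0,"x": 0.12,"y": 0.005,"z": -0.004,"hand": 0.2},
    {"wx": 0,"wy": 0,"wz": 0,"x": 0.12,"y": 0,"z": 0,"hand": 0},
    {"wx": 0,"wy": 0,"wz": 0,"x": 0.09,"y": 0,"z": 0,"hand": -0.3},
    {"wx": 0,"wy": 0,"wz": 0,"x": 0,"y": 0,"z": 0,"hand": -0.6},
    {"wx": 0,"wy": 0,"wz": 0,"x": 0,"y": 0,"z": 0,"hand": -0.7},
    {"wx": 0,"wy": 0,"wz": 0,"x": 0,"y": 0,"z": 0,"hand": -1},
    {"wx": 0,"wy": 0,"wz": 0,"x": 0,"y": 0,"z": 0,"hand": -1},
    {"wx": 0,"wy": 0,"wz": 0,"x": 0,"y": 0,"z": 0,"hand": -1},
  ],
)

```text
time_s: 14.15
ee_pos: [0.516, -0.2939, 0.1518]
orientation: [-0.071, -0.702, -0.071, 0.705]
force: [0.6, 0.2, -1.7]
grip_width: 0.0096
```

```bash
python3 - <<'E'
from h import *
go([.5155,-.2915,.151]);tilt()
p=env.grab_frame("scene");u,v=pix(p,[.515,-.29,.13]).astype(int)
save(p,"g1",(u-50,v-50,u+50,v+50),5)
E
```

```text
t 14.15 pos [ 0.516  -0.2939  0.1518] yaw_y -78.5 tilt [-0.004 -0.    -1.   ] F [ 0.6  0.2 -1.7] w 0.00963403527987493 j7 -1.0312767444374515
units tool xyz [ 0.003 -0.01   0.   ]
tilt fix units [0.     0.0006 0.0001]
```

View pics/g1.png

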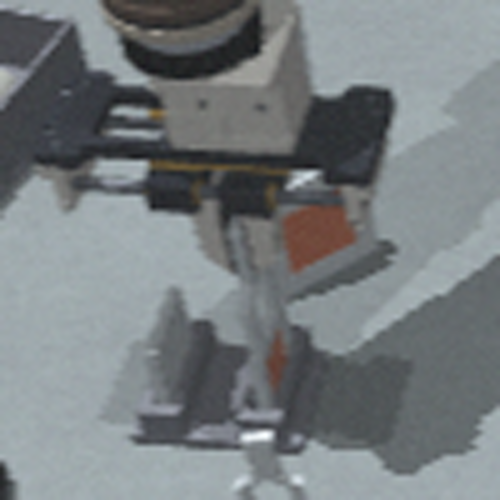

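Filter gripped: the opening of 9.6 mm matches the 10 mm tab. Lift straight up.

arm_command(
  commands=[
    {"wx": 0,"wy": 0,"wz": 0,"x": -0.04,"y": 0,"z": 0,"hand": -1},
    {"wx": 0,"wy": 0,"wz": 0,"x": -0.08,"y": 0,"z": 0,"hand": -1},
    {"wx": 0,"wy": 0,"wz": 0,"x": -0.1,"y": 0,"z": 0,"hand": -1},
    {"wx": 0,"wy": 0,"wz": 0,"x": -0.12,"y": 0,"z": 0,"hand": -1},
    {"wx": 0,"wy": 0,"wz": 0,"x": -0.06,"y": 0,"z": 0,"hand": -1},
    {"wx": 0,"wy": 0,"wz": 0,"x": 0,"y": 0,"z": 0,"hand": -1},
  ],
)

```text
time_s: 14.95
ee_pos: [0.5162, -0.2931, 0.2572]
orientation: [-0.071, -0.702, -0.072, 0.705]
force: [0.2, -1.0, -1.7]
grip_width: 0.0098
```

```bash
python3 -c "
from h import *
go([.529,-.146,.241]);tilt()"
```

```text
t 14.95 pos [ 0.5162 -0.2931  0.2572] yaw_y -78.4 tilt [-0.003  0.001 -1.   ] F [ 0.2 -1.  -1.7] w 0.00982092792278606 j7 -1.007715805297685
units tool xyz [ 0.065 -0.566 -0.168]
tilt fix units [0.     0.0005 0.0002]
```

arm_command(
  commands=[
    {"wx": 0,"wy": 0,"wz": 0,"x": 0,"y": -0.08,"z": -0.02,"hand": -1},
    {"wx": 0,"wy": 0,"wz": 0,"x": 0,"y": -0.13,"z": -0.04,"hand": -1},
    {"wx": 0,"wy": 0,"wz": 0,"x": 0,"y": -0.13,"z": -0.04,"hand": -1},
    {"wx": 0,"wy": 0,"wz": 0,"x": 0,"y": -0.13,"z": -0.04,"hand": -1},
    {"wx": 0,"wy": 0,"wz": 0,"x": 0,"y": -0.06,"z": -0.02,"hand": -1},
    {"wx": 0.015,"wy": 0,"wz": 0,"x": 0,"y": 0,"z": 0,"hand": -1},
    {"wx": 0.018,"wy": 0,"wz": 0,"x": 0,"y": 0,"z": 0,"hand": -1},
    {"wx": 0.018,"wy": 0,"wz": 0,"x": 0,"y": 0,"z": 0,"hand": -1},
    {"wx": 0.009,"wy": 0,"wz": 0,"x": 0,"y": 0,"z": 0,"hand": -1},
    {"wx": 0,"wy": 0,"wz": 0,"x": 0,"y": 0,"z": 0,"hand": -1},
  ],
)

```text
time_s: 16.2
ee_pos: [0.524, -0.144, 0.248]
orientation: [0.066, -0.698, 0.063, 0.711]
force: [0.5, 0.6, -1.5]
grip_width: 0.0096
```

```bash
cat > rel.py <<'E'
from h import *
c=np.array([.566,.061]);th=np.radians(-100.1);e=np.array([np.cos(th),np.sin(th)]);n=np.array([-e[1],e[0]])
s=env.state();d=s["ee_pos"][:2]-c; print("TCP radial",d@e,"lateral",d@n,"apex z-axis est",s["ee_pos"][2]-.0378-.177)
A=toolaxes(s);print("units: 10mm inward ->",np.round(A.T@np.r_[-e*.01,0]/.25,4)," lateral+10mm ->",np.round(A.T@np.r_[n*.01,0]/.25,4))
E
python3 -c "
from h import *
go([.529,-.146,.241]);tilt()
import rel
p=env.grab_frame('scene');q=env.grab_frame('top')
for n,f in(('scene',p),('top',q)):
    for t in('filter_eye','filter_tab','hook'):
        for r in env.pinpoint(t,f)[:3]: print(n,t,np.round(r['at'],4),round(r['confidence'],2))
W=cloud(p);c=np.array([.566,.061]);e=rel.e;nn=rel.n
d=W[...,:2]-c;x=d@e;y=d@nn
for a,b in((.11,.12),(.12,.13),(.13,.14),(.14,.15),(.15,.16),(.16,.17),(.17,.18)):
    m=(x>a)&(x<b)&(abs(y)<.02)&(W[...,2]>.165)&(W[...,2]<.2)
    if m.any(): print('hook',a,m.sum(),np.median(y[m]),np.median(W[m][:,2]),W[m][:,2].max())
m=(x>.18)&(x<.25)&(abs(y)<.04)&(W[...,2]>.09)&(W[...,2]<.24)
print('filter pts',m.sum(),'x',np.percentile(x[m],[5,50,95]),'y',np.percentile(y[m],[2,98]))
m2=m&(W[...,2]<.155);print('frame y',np.percentile(y[m2],[2,98]), 'zmin',W[m2][:,2].min())
u,v=pix(p,[.535,-.11,.18]).astype(int); save(p,'h1',(u-50,v-50,u+50,v+50),6)
"
```

```text
t 16.2 pos [ 0.524 -0.144  0.248] yaw_y -100.5 tilt [-0.018  0.005 -1.   ] F [ 0.5  0.6 -1.5] w 0.00959868317366153 j7 -1.6345258723295688
units tool xyz [ 0.028  0.004 -0.022]
tilt fix units [0.     0.003  0.0003]
TCP radial 0.20919764135125815 lateral -0.005416434695951135 apex z-axis est 0.033227381626646124
units: 10mm inward -> [ 0.0001 -0.04    0.0003]  lateral+10mm -> [-0.0008 -0.0003 -0.04  ]
scene filter_eye [ 0.5249 -0.1438  0.2123] 0.85
scene filter_eye [ 0.3936 -0.318   0.1418] 0.73
scene filter_eye [ 0.6294 -0.2353  0.0783] 0.68
scene filter_tab [ 0.3941 -0.317   0.1839] 0.89
scene filter_tab [ 0.5218 -0.1463  0.2398] 0.61
scene filter_tab [ 0.6295 -0.2349  0.108 ] 0.5
scene hook [ 0.545  -0.0736  0.172 ] 0.63
top filter_eye [ 0.3904 -0.3189  0.1431] 0.55
top filter_eye [ 0.525  -0.1463  0.2129] 0.39
top filter_eye [0.5815 0.1461 0.1987] 0.28
top filter_tab [ 0.3944 -0.1191  0.0041] 0.49
top filter_tab [ 0.3961 -0.3186  0.1851] 0.4
top filter_tab [0.7611 0.2962 0.0022] 0.29
top hook [ 0.544  -0.0775  0.1681] 0.86
hook 0.11 11 0.0029267652904921746 0.17956968357923891 0.1814699698337411
hook 0.12 8 0.003936302285317003 0.17962930141973885 0.1826665852119982
hook 0.13 8 0.0036497679136462966 0.1794613342425121 0.1827672715254843
hook 0.14 9 0.0028630221846649485 0.1787294003559909 0.1803506026148411
hook 0.15 11 0.003355182023540051 0.1807652215059799 0.190540512712212
hook 0.16 9 0.002986417245959417 0.18586187397763354 0.1906169221586444
filter pts 412 x [0.20051314 0.20415147 0.21109556] y [-0.03415258  0.02296633]
frame y [-0.03480981  0.02357219] zmin 0.10312437570451756
```

View pics/h1.png

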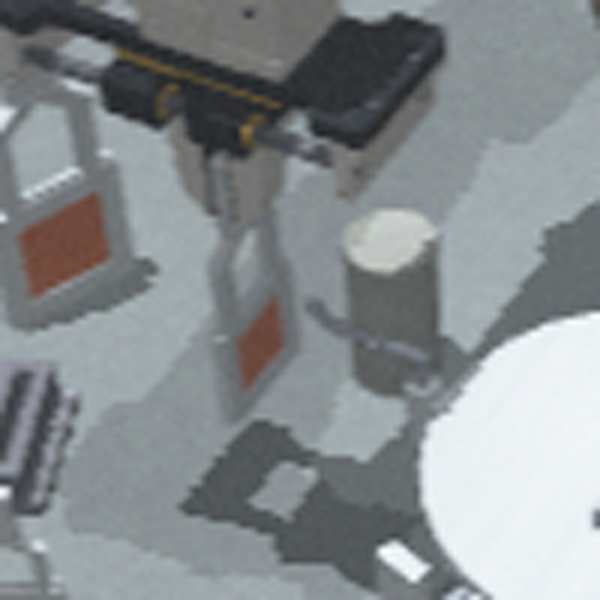

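The view shows the filter held square with its eye clear at (248,255), in front of the empty hook, whose lip is at (315,305). It needs 5 mm of sideways and 5 mm of downward correction. Then I'll thread it radially inward.

arm_command(
  commands=[
    {"wx": 0,"wy": 0.003,"wz": 0,"x": 0.01,"y": 0,"z": -0.012,"hand": -1},
    {"wx": 0,"wy": 0,"wz": 0,"x": 0.01,"y": 0,"z": -0.01,"hand": -1},
    {"wx": 0,"wy": 0,"wz": 0,"x": 0,"y": 0,"z": 0,"hand": -1},
  ],
)

```text
time_s: 16.98
ee_pos: [0.5301, -0.1452, 0.2433]
orientation: [-0.065, 0.705, -0.064, -0.703]
force: [-0.7, 0.5, -1.3]
grip_width: 0.0094
```

```bash
python3 -c "
from h import *
go([.541,-.080,.243]);tilt()
import rel"
```

```text
t 16.975 pos [ 0.5301 -0.1452  0.2433] yaw_y -100.5 tilt [ 0.003  0.002 -1.   ] F [-0.7  0.5 -1.3] w 0.009366758051369498 j7 -1.6355476622878293
units tool xyz [ 0.002 -0.264  0.005]
tilt fix units [ 0.     -0.0004  0.0004]
TCP radial 0.2092885589139356 lateral 0.000828909197312877 apex z-axis est 0.028468618842239807
units: 10mm inward -> [ 0.0001 -0.04    0.0003]  lateral+10mm -> [ 0.0001 -0.0003 -0.04  ]
```

arm_command(
  commands=[
    {"wx": 0,"wy": 0,"wz": 0,"x": 0,"y": -0.04,"z": 0.002,"hand": -1},
    {"wx": 0,"wy": 0,"wz": 0,"x": 0,"y": -0.045,"z": 0,"hand": -1},
    {"wx": 0,"wy": 0,"wz": 0,"x": 0,"y": -0.045,"z": 0,"hand": -1},
  ],
)

```text
time_s: 17.35
ee_pos: [0.5358, -0.1113, 0.2433]
orientation: [-0.066, 0.705, -0.064, -0.703]
force: [0.4, -0.1, -1.3]
grip_width: 0.0098
```

```bash
python3 -c "
from h import *
go([.541,-.080,.243]);tilt()
import rel"
```

```text
t 17.35 pos [ 0.5358 -0.1113  0.2433] yaw_y -100.5 tilt [ 0.003  0.002 -1.   ] F [ 0.4 -0.1 -1.3] w 0.009817507871367016 j7 -1.703867120675947
units tool xyz [ 0.002 -0.127  0.003]
tilt fix units [ 0.     -0.0004  0.0004]
TCP radial 0.174935597998115 lateral 0.000507981943363392 apex z-axis est 0.028528660010279344
units: 10mm inward -> [ 0.0001 -0.04    0.0003]  lateral+10mm -> [ 0.0001 -0.0003 -0.04  ]
```

arm_command(
  commands=[
    {"wx": 0,"wy": 0,"wz": 0,"x": 0,"y": -0.045,"z": 0,"hand": -1},
    {"wx": 0,"wy": 0,"wz": 0,"x": 0,"y": -0.045,"z": 0,"hand": -1},
    {"wx": 0,"wy": 0,"wz": 0,"x": 0,"y": -0.035,"z": 0,"hand": -1},
    {"wx": 0,"wy": 0,"wz": 0,"x": 0,"y": 0,"z": 0,"hand": -1},
  ],
)

```text
time_s: 17.85
ee_pos: [0.5423, -0.076, 0.2435]
orientation: [-0.065, 0.705, -0.063, -0.703]
force: [0.3, 0.3, -2.4]
grip_width: 0.01
```

```bash
python3 -c "
from h import *
go([.541,-.080,.243]);tilt()
import rel
p=env.grab_frame('scene');u,v=pix(p,[.541,-.08,.18]).astype(int); save(p,'h2',(u-35,v-35,u+35,v+35),8)
"; python3 look.py l9
```

```text
t 17.85 pos [ 0.5423 -0.076   0.2435] yaw_y -100.3 tilt [ 0.003  0.003 -1.   ] F [ 0.3  0.3 -2.4] w 0.010003285426099014 j7 -1.7706400979846628
units tool xyz [0.002 0.017 0.002]
tilt fix units [ 0.     -0.0004  0.0005]
TCP radial 0.1390594449988629 lateral 0.0006492316118533563 apex z-axis est 0.028737909370734088
units: 10mm inward -> [ 0.0001 -0.04    0.0002]  lateral+10mm -> [ 0.0001 -0.0002 -0.04  ]
top brass px 10 ang 1.6914542053437345 16.176795541103075
 hook ang? [-168.04869597 -167.6784785  -165.35406299] 5
scene brass px 11 ang -0.2752654642326793 15.027352420611207
 hook ang? [-169.04609883  -99.34297743  -90.16269806] 67
```

View pics/h2.png

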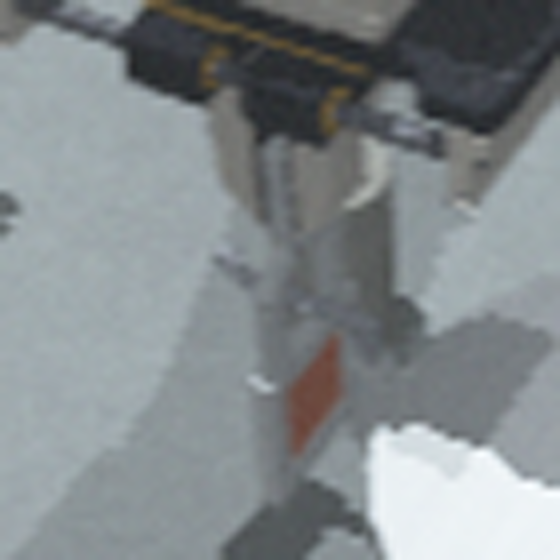

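Threaded: the lip shows outside at (235,265) and the bar passes through the eye to (370,325). Lower slowly, watching Fz.

arm_command(
  commands=[
    {"wx": 0,"wy": 0,"wz": 0,"x": 0.02,"y": 0.008,"z": 0.002,"hand": -1},
    {"wx": 0,"wy": 0,"wz": 0,"x": 0.02,"y": 0,"z": 0,"hand": -1},
    {"wx": 0,"wy": 0,"wz": 0,"x": 0.016,"y": 0,"z": 0,"hand": -1},
    {"wx": 0,"wy": 0,"wz": 0,"x": 0.01,"y": 0,"z": 0,"hand": -1},
  ],
)

```text
time_s: 18.5
ee_pos: [0.5408, -0.0811, 0.2257]
orientation: [-0.066, 0.705, -0.065, -0.703]
force: [0.0, 0.1, -1.8]
grip_width: 0.0102
```

arm_command(
  commands=[
    {"wx": 0,"wy": 0,"wz": 0,"x": 0.006,"y": 0,"z": 0,"hand": -1},
  ],
)

```text
time_s: 18.62
ee_pos: [0.5407, -0.0811, 0.2239]
orientation: [-0.066, 0.705, -0.065, -0.703]
force: [0.2, -0.5, -2.1]
grip_width: 0.0099
```

arm_command(
  commands=[
    {"wx": 0,"wy": 0,"wz": 0,"x": 0.006,"y": 0,"z": 0,"hand": -1},
  ],
)

```text
time_s: 18.75
ee_pos: [0.5407, -0.0811, 0.2223]
orientation: [-0.066, 0.705, -0.065, -0.703]
force: [1.5, -0.7, -0.6]
grip_width: 0.01
```

arm_command(
  commands=[
    {"wx": 0,"wy": 0,"wz": 0,"x": 0.005,"y": 0,"z": 0,"hand": -1},
  ],
)

```text
time_s: 18.88
ee_pos: [0.5408, -0.081, 0.221]
orientation: [-0.066, 0.705, -0.064, -0.703]
force: [0.1, 0.8, -1.5]
grip_width: 0.0099
```

arm_command(
  commands=[
    {"wx": 0,"wy": 0,"wz": 0,"x": 0.004,"y": 0,"z": 0,"hand": -1},
  ],
)

```text
time_s: 19.0
ee_pos: [0.5409, -0.081, 0.22]
orientation: [-0.066, 0.705, -0.064, -0.703]
force: [-0.5, 0.7, -2.0]
grip_width: 0.0101
```

arm_command(
  commands=[
    {"wx": 0,"wy": 0,"wz": 0,"x": 0.004,"y": 0,"z": 0,"hand": -1},
  ],
)

```text
time_s: 19.12
ee_pos: [0.5409, -0.0809, 0.219]
orientation: [-0.066, 0.705, -0.064, -0.703]
force: [0.6, 0.2, -1.0]
grip_width: 0.0099
```

arm_command(
  commands=[
    {"wx": 0,"wy": 0,"wz": 0,"x": 0.004,"y": 0,"z": 0,"hand": -1},
  ],
)

```text
time_s: 19.25
ee_pos: [0.5413, -0.081, 0.2183]
orientation: [-0.066, 0.705, -0.064, -0.703]
force: [-0.5, -0.1, 1.6]
grip_width: 0.0098
```

arm_command(
  commands=[
    {"wx": 0,"wy": 0,"wz": 0,"x": 0.003,"y": 0,"z": 0,"hand": -1},
  ],
)

```text
time_s: 19.38
ee_pos: [0.5418, -0.081, 0.2179]
orientation: [-0.066, 0.706, -0.064, -0.702]
force: [0.7, -0.0, 2.0]
grip_width: 0.0099
```

arm_command(
  commands=[
    {"wx": 0,"wy": 0,"wz": 0,"x": 0.003,"y": 0,"z": 0,"hand": -1},
  ],
)

```text
time_s: 19.5
ee_pos: [0.542, -0.0811, 0.2176]
orientation: [-0.066, 0.706, -0.064, -0.702]
force: [-2.1, -0.4, 7.0]
grip_width: 0.0099
```

arm_command(
  commands=[
    {"wx": 0,"wy": 0,"wz": 0,"x": 0,"y": 0,"z": 0,"hand": -1},
    {"wx": 0,"wy": 0,"wz": 0,"x": 0,"y": 0,"z": 0,"hand": -1},
  ],
)

```text
time_s: 19.75
ee_pos: [0.5419, -0.0811, 0.2179]
orientation: [-0.066, 0.706, -0.065, -0.702]
force: [0.3, -0.9, 1.4]
grip_width: 0.0096
```

```bash
python3 -c "
from h import *
go([.541,-.080,.243]);tilt()
import rel
p=env.grab_frame('scene');u,v=pix(p,[.541,-.08,.18]).astype(int); save(p,'h3',(u-35,v-35,u+35,v+35),8)
"; python3 look.py l10
```

```text
t 19.75 pos [ 0.5419 -0.0811  0.2179] yaw_y -100.6 tilt [ 0.006  0.001 -1.   ] F [ 0.3 -0.9  1.4] w 0.00962183617355241 j7 -1.7724254738722631
units tool xyz [-0.101 -0.004  0.004]
tilt fix units [ 0.     -0.0009  0.0004]
TCP radial 0.14409229175459004 lateral 0.0012190509996314047 apex z-axis est 0.003053242188065325
units: 10mm inward -> [ 0.0001 -0.04    0.0003]  lateral+10mm -> [ 0.0002 -0.0003 -0.04  ]
top brass px 10 ang 1.6749747142609648 16.185078667338384
 hook ang? [-168.0421255  -166.99767731 -165.2639542 ] 7
scene brass px 11 ang 0.808216710401888 15.076953184236464
 hook ang? [-169.03865644  -97.34804981  -90.78199962] 60
```

View pics/h3.png

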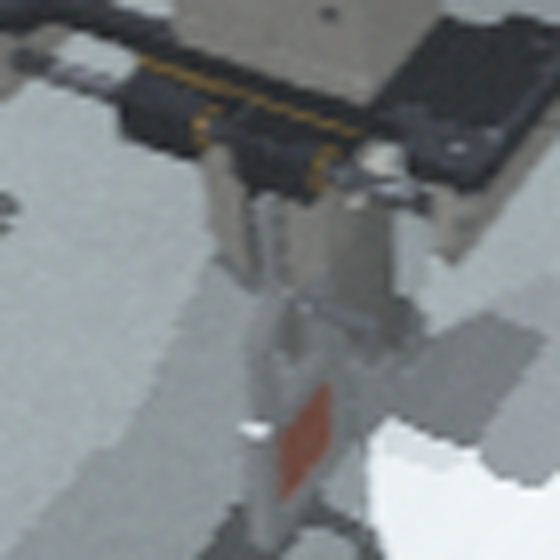

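The bar sits at the eye's apex near (300,305), the lip is just hidden, and the hook carries about 3 N, which is more than the filter's weight. Release with small openings, wait, then withdraw upward.

arm_command(
  commands=[
    {"wx": 0,"wy": 0,"wz": 0,"x": 0,"y": 0,"z": 0,"hand": -0.7},
    {"wx": 0,"wy": 0,"wz": 0,"x": 0,"y": 0,"z": 0,"hand": -0.5},
    {"wx": 0,"wy": 0,"wz": 0,"x": 0,"y": 0,"z": 0,"hand": -0.4},
    {"wx": 0,"wy": 0,"wz": 0,"x": 0,"y": 0,"z": 0,"hand": -0.4},
  ],
)

```text
time_s: 20.4
ee_pos: [0.5417, -0.081, 0.2173]
orientation: [-0.066, 0.706, -0.064, -0.702]
force: [0.1, 0.1, -0.3]
grip_width: 0.0276
```

```bash
python3 -c "
from h import *
go([.541,-.080,.30]);tilt()
p=env.grab_frame('scene')
for t in('filter_eye','filter_tab'):
    for r in env.pinpoint(t,p)[:3]: print(t,np.round(r['at'],4),round(r['confidence'],2))
"
```

```text
t 20.4 pos [ 0.5417 -0.081   0.2173] yaw_y -100.6 tilt [ 0.005  0.001 -1.   ] F [ 0.1  0.1 -0.3] w 0.027622331520228915 j7 -1.7723991682980356
units tool xyz [-0.331 -0.004  0.002]
tilt fix units [ 0.     -0.0007  0.0004]
filter_eye [ 0.3933 -0.3237  0.1398] 0.65
filter_eye [ 0.5473 -0.0792  0.1832] 0.63
filter_eye [ 0.6323 -0.2381  0.0822] 0.59
filter_tab [ 0.3941 -0.319   0.1843] 0.71
filter_tab [ 0.5393 -0.0825  0.2082] 0.65
filter_tab [ 0.6306 -0.2361  0.1047] 0.5
```

Hanging free, with Fz near zero. Withdraw straight up, then away.

arm_command(
  commands=[
    {"wx": 0,"wy": 0,"wz": 0,"x": -0.06,"y": 0,"z": 0,"hand": -0.4},
    {"wx": 0,"wy": 0,"wz": 0,"x": -0.12,"y": 0,"z": 0,"hand": -0.4},
    {"wx": 0,"wy": 0,"wz": 0,"x": -0.2,"y": 0,"z": 0,"hand": -0.4},
    {"wx": 0,"wy": 0,"wz": 0,"x": -0.2,"y": 0,"z": 0,"hand": -0.4},
    {"wx": 0,"wy": 0,"wz": 0,"x": 0,"y": 0.2,"z": 0,"hand": -0.4},
    {"wx": 0,"wy": 0,"wz": 0,"x": 0,"y": 0.2,"z": 0,"hand": -0.4},
    {"wx": 0,"wy": 0,"wz": 0,"x": 0,"y": 0.2,"z": 0,"hand": -0.4},
    {"wx": 0,"wy": 0,"wz": 0,"x": 0,"y": 0.1,"z": 0,"hand": -0.4},
    {"wx": 0,"wy": 0,"wz": 0,"x": 0,"y": 0,"z": 0,"hand": -0.4},
    {"wx": 0,"wy": 0,"wz": 0,"x": 0,"y": 0,"z": 0,"hand": -0.4},
  ],
)

```text
time_s: 21.8
ee_pos: [0.5091, -0.256, 0.3777]
orientation: [-0.064, 0.709, -0.063, -0.699]
force: [0.5, 0.5, 0.6]
grip_width: 0.0275
```

```bash
python3 look.py l11; python3 - <<'E'
from h import *
c=np.array([.566,.061])
P=[env.grab_frame(n) for n in("top","scene")]
for p in P:
    for t in('filter_eye','filter_tab'):
        for r in env.pinpoint(t,p):
            d=np.array(r['at'])-[.541,-.08,.19]
            if np.hypot(*d[:2])<.05: print(t,np.round(r['at'],4),round(r['confidence'],2))
    w=cloud(p);m=(np.hypot(w[...,0]-.541,w[...,1]+.08)<.03)&(w[...,2]>.2)&(w[...,2]<.26)
    r=cv2.minAreaRect((w[m][:,:2]*1000).astype(np.float32)); print("tab",m.sum(),w[m].mean(0).round(4),w[m][:,2].max().round(4),r)
    for t in("rack","blank","core","jar","cup"):
        for r in env.pinpoint(t if t!="core" else "core_a",p)[:2]: print(t,np.round(r["at"],3),round(r["confidence"],2),end="; ")
    print()
p=P[1];u,v=pix(p,[.555,-.02,.18]).astype(int)
a=cv2.resize(p["frame"][v-50:v+50,u-60:u+60],(480,400));b=cv2.imread("pics/l11.png")
cv2.imwrite("pics/fin.png",np.hstack([a[:,:,::-1],cv2.resize(b[:,:400],(320,400))]))
go([0,0,0])
E
```

```text
top brass px 10 ang 1.8761585469781779 16.15986509684894
 hook ang? [-167.10160634 -102.12622495  -91.9653053 ] 72
scene brass px 11 ang 0.6378627817618772 15.039162829170612
 hook ang? [-168.53948897  -98.04463771  -90.84037825] 72
filter_eye [ 0.542  -0.0797  0.1813] 0.51
filter_tab [ 0.5373 -0.0794  0.2096] 0.55
filter_tab [ 0.5436 -0.0825  0.0797] 0.3
tab 54 [ 0.5371 -0.0785  0.224 ] 0.2318 ((538.3548583984375, -79.14276123046875), (9.910676956176758, 21.82950210571289), 79.27802276611328)
rack [ 0.523 -0.326 -0.004] 0.73; rack [0.58  0.146 0.201] 0.42; blank [ 0.531 -0.355  0.009] 0.63; core [ 0.394 -0.12   0.004] 0.79; core [ 0.789 -0.156  0.004] 0.66; jar [0.384 0.326 0.001] 0.9; cup [ 0.762  0.295 -0.   ] 0.78; 
filter_eye [ 0.5472 -0.0783  0.1802] 0.94
filter_tab [ 0.5393 -0.0831  0.2085] 0.7
tab 73 [ 0.5459 -0.0774  0.2166] 0.2294 ((542.2600708007812, -78.09306335449219), (11.286602020263672, 26.549619674682617), 75.69627380371094)
rack [ 0.525 -0.332 -0.002] 0.67; rack [0.564 0.061 0.158] 0.43; blank [ 0.531 -0.357  0.01 ] 0.72; core [ 0.792 -0.16   0.006] 0.57; core [ 0.395 -0.122  0.002] 0.54; jar [ 0.381  0.325 -0.003] 0.66; cup [ 0.76   0.295 -0.   ] 0.61; cup [ 0.38   0.321 -0.002] 0.32; 
t 22.7 pos [ 0.5088 -0.2571  0.377 ] yaw_y -100.4 tilt [ 0.014 -0.001 -1.   ] F [ 0.2 -0.  -0.9] w 0.02745011276169373 j7 -1.3927592005601734
units tool xyz [ 1.479 -0.643  2.208]
```

View pics/fin.png

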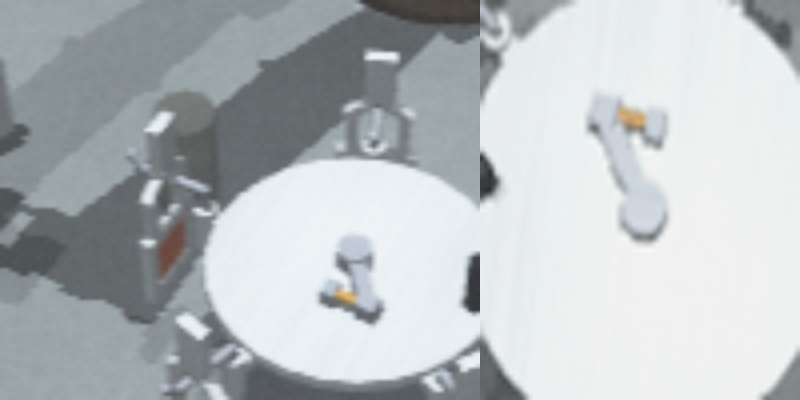

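```bash
python3 -c "
from workcell import env
print(env.sign_off())"
```

```text
the job is handed in; nothing more can be done
None
```

I turned the carousel home, hung the filter by its eye on the empty hook, and handed the job in at about 23 s. No verdict was reported.

- **Carousel:** I turned it anticlockwise by its handle until the index pin was pressed in an estimated 5.8–6.2 mm. This is judged from turn angle and pictures, because the pin travel isn't reported. Readings at the handle peaked at about 7.5 N, and the end stop was not reached. The hook rests at about -100° and did not move afterwards.
- **Filter:** I took the 151 mm filter from the rack and threaded its eye over the lip. I then lowered it in roughly 1 mm steps until the hook carried it. The peak was about 9 N on the hook, relaxing to about 3 N before release.
- **Last checks:**
  - **Hang:** the filter hangs upright about 143 mm from the axis, with its eye apex about 20–21 mm above the disc.
  - **Pin and stop arm:** the pin looks unchanged since home. The stop arm looks to be in its setting.
  - **Surroundings:** the rack, blank, cores, jar and cup are where they were. The gripper is clear of everything.
- **Disagreements:** the two cameras differ by 5–8 mm on thin parts, so I averaged them. The highest depth readings on the tab alone would put the apex near 24 mm, close to the 24.5 mm limit. The same readings ran about 4 mm high on the filter in the rack, so I trusted the arm position and the network's eye reading instead.

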